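# Turn over the test disc and photograph its back

## Robot

A 6-joint arm with a two-finger parallel gripper is mounted at the origin on the work surface. World frame = base frame: x ahead of the robot, y to its left, z up, the work surface at z = 0. Lengths are in m, angles in rad, forces in N, time in s.
With the tool pointing down it reaches from about 0.325 to 0.85 m from the base axis. Payload 15.5 kg.
Tool frame: the origin (TCP) lies at the very end of the fingers, on their centre line; the grasp point (between the pads) lies 19 mm behind it; z points along the fingers, y is the direction in which the jaws open and shut (so a half turn about z gives the same grasp; the last joint's range is limited). The gripper opens to 91 mm and grips with 3 to 60 N. Pads are 32 mm wide; open, the fingers measure 118 mm over their backs; the gripper's body (76 mm by 178 mm) begins 60 mm behind the grasp point.
Start: joints at [1.042, 0.494, 1.345, -0, 1.302, -0.096], TCP at [0.262, 0.567, 0.214] pointing down, gripper open.
Joint ranges: [-2.91, 2.91], [-0.82, 2.16], [0.22, 2.67], [-1.22, 4.37], [0.12, 2.79], [-3.08, 3.08]. Speed limits (rad/s): [1.89, 1.89, 2.57, 3.01, 3.01, 3.01].

## Interface

Orientations are given as a unit quaternion [x, y, z, w].
In Python, from cell import arm gives the robot as it stands. The module is installed in compiled form; this text tells all that it offers.
- The arm moves only by the tool servo_tool, never from a script. Its argument "commands" is a list of rows, each a list of 4 numbers: the shift along the tool's x, y, z in mm, then the turn about the tool's z in degrees. In form: [[tx, ty, tz, yaw], ...]. A call has 1 to 12 rows; each row shifts and turns the commanded pose from where the row before left it, along the tool's axes as they then stand; what a row does not reach is not made up. A row lasts 1/10 s, in which the tool goes at most 50 mm and 8.59 degrees, less where a joint would pass 70% of its speed; a pose out of reach is approached as far as the arm can. A call is refused whole if a number of a shift passes 50 or a number of a turn 8.59, either way. A call with a gripper value outside its range is refused whole. "hand" is the opening, from 0 (shut) to 1 (fully open), set as the call begins (left out, the last holds). The fingers move at their own pace and stop on an object; "squeeze" is the grip in N (left out, the last holds). Time passes only in rows, so rows that do not move let the fingers close. It gives the time, the measured TCP pose, the force and the opening at its end, in the units of the state.
- arm.observe(): the state, without advancing time (a new reading comes with each control period).
- arm.camera(name): name is "side" or "top" or "wrist"; returns (picture, depth): 480x640x3 uint8, blue, green, red; 480x640 float32, m along the optical axis (not along the pixel's ray), 0 where there is no reading.
- arm.camera_info(name): a dict with "K" (3x3 intrinsics, pixels), "world_from_camera" (4x4, takes a point from camera to world coordinates). Camera axes: x right, y down, z forward; pixel columns grow to the right and rows downward; lengths in m; the calibration is good to about 2 mm. A picture is of the moment at which its call begins: read the wrist's pose just before it. camera_info takes no time and is no camera call; for the wrist camera it gives the pose at the moment of the call.
- arm.finish_job(): hands the job in, once; it reports no verdict.
Trained networks look in the newest picture that a camera, given by its name, has taken for a name from the list of things; names that differ only in an ending like _2 or _b are one class to them, and where a whole thing is asked for, a point or a joint stands for the part that bears it (a point fixed in the world has none). Each returns a list of dicts, best first, with "confidence" (0 to 1); they miss things now and then, are a little off and sometimes report something else, mostly with a low value. They report only what shows in the picture. A call takes as long as a camera call. They do not tell look-alikes from the thing itself.
- arm.silhouettes(camera, name): "mask" (480x640 bool, what is visible of it) and "rect" ([left, top, width, height] in pixels, round what is visible of it).
- arm.place_of(camera, name): "at" ([column, row] in pixels: a listed point, or the origin of a listed thing).
The state is a dict: "time": time; "qpos": joint angles; "qvel": joint speeds; "joint_torque": joint torques, N m; "tool_pos": TCP position; "ee_rot": TCP orientation; "ft_force": force on the tool from outside, world axes, zero at the start; "moment": the same for the moment, N m; "gripper_width": finger opening in m.
Only numpy, scipy, OpenCV 4.12 (cv2) and the standard library are available. Lean on these libraries where they do the work, as an engineer would, in place of code of your own. Each camera call takes 0.05 s, during which the arm holds its last target. There are 200 camera calls.

## Task

With the trowel, turn the orange test disc over so that it lies flat, white face up, on the raised green half of the photo board (overhanging the step a little is fine); do not touch the disc with the gripper. Then lay the trowel flat back on its black mat and let go, and take the picture with the red button: press it to its halfway stop, pause there for a second, then press it fully down and let go. Do not press it fully before the disc is turned, and leave the cans, cartridges and other things where they stand.

Things in the scene. Friction and masses are not known exactly. Their poses are not given: they have to be found in the camera images.
- board: Fixed two-level photo board, 170 mm wide (y). Low half: wood-brown, x = -150..0 mm, top 6 mm above the table. Raised half: green, x = 0..120 mm, top 16 mm above the table. A square 10 mm step runs across between them. Origin: on the table, under the foot of the step, mid-width; x points from the low to the raised half, y along the step, z up.
- camera (a point): Centre of the black inspection camera's head, 135 mm above the table, on a thin fixed post beside the raised half (at board x = 100, y = -115 mm). Post, foot and head stay within 40 mm of this point sideways; 170 mm high in all.
- disc: Loose round test disc, 100 mm across, 12 mm thick, 95 to 160 g; orange on one face, white on the other. Both rims are bevelled (8 mm in, 5 mm high), so a thin blade can slide under the edge. Starts on the low half, orange up, its edge 5 to 22 mm short of the step. Origin: centre of its white face; z points out of the orange face.
- disc_center (a point): The middle of the disc, 6 mm from either face.
- trowel: Loose steel trowel used as spatula, 250 g: flat blade 170 mm long (x), 80 wide (y), 2 thick; blue bar handle on two posts over its rear part, 115 mm long (x = -81..34 mm), 26 wide (y), z = 38..66 mm above the blade's underside. Origin: centre of the blade's underside; x points to the free front edge (nose), z up. Starts flat on the mat.
- trowel_grip (a point): Centre of the trowel's handle: x = -24, z = 52 mm in the trowel's frame; its centre of mass is close by.
- trowel_nose (a point): Middle of the blade's front edge, at its underside: x = 85 mm in the trowel's frame.
- mat: Fixed dark rubber mat, 260 mm (x) by 140 mm (y), 3 mm thick: the trowel's place. Origin: centre of its underside.
- release: Fixed black shutter-release box, 110 mm (x) by 85 mm (y), 40 mm high, with a red round button 38 mm across standing up from the middle of its top. Origin: centre of its underside.
- button_top (a point): Centre of the red button's top, 58 mm above the table when not pressed; moves down with it.
- shutter_half (a joint): First stage of the red button (m): 0 at rest, 0.006 at the halfway stop. It takes about 1 N to start and 2.7 N to reach the stop; springs back.
- shutter_full (a joint): Second stage (m): stays 0 until the button, already at its halfway stop, is pushed with more than about 8 N; 0.005 fully down at about 11 N (button then 11 mm below its rest height); springs back.
- tin: Bystander: squat green-labelled can, 84 mm across, 70 mm high. Origin: centre of its underside.
- tape: Bystander: yellow roll of tape lying flat, 100 mm across, 48 mm high. Origin: centre of its underside.
- cartridge: Bystander: red sealant cartridge standing up, 48 mm across, 235 mm high. Origin: centre of its underside.
- cartridge2: Bystander: green sealant cartridge standing up, 48 mm across, 235 mm high. Origin: centre of its underside.
- blue_can: Bystander: small blue-labelled can, 64 mm across, 65 mm high. Origin: centre of its underside.
- wood_block: Bystander: light wooden block 120 x 60 x 40 mm. Origin: centre of its underside.
- jar: Bystander: paper-labelled jar, 70 mm across, 85 mm high. Origin: centre of its underside.
Mind the look-alikes: they are no part of the job. Of the things shaped like the release, the black one is meant.

How it is judged:
By the outcome, as a careful person would: the job done as asked, in the order asked, and still so for the second after the job is handed in, with the robot touching nothing.
It also fails if it takes over 67 s, if anything falls off the work surface, if the arm or the gripper's body presses on something with over 40 N, if the wrist force passes 120 N, or if a joint passes its speed limit or range.

## Working session

There is one attempt and no reset: what is moved stays moved. The work goes in short steps, Python scripts to look and compute and a tool call to move; the robot and the scene stay as the last step left them, time stands still between calls to the robot, and variables do not carry over. Pictures are saved under pics/ and viewed, about 8 in all and at most 12, crops included, and the job is handed in when it is done.

Besides the shell and the picture viewer there is one more tool, called after ">>>" by a JSON object that holds its "name" and its "arguments". servo_tool: Moves the arm, as the interface text tells. Its arguments: {"type":"object","properties":{"commands":{"type":"array"},"hand":{"type":"number"},"squeeze":{"type":"number"}},"required":["commands"]}

```bash
mkdir -p pics
python3 - <<'E'
from cell import arm
import cv2,numpy as np
print(arm.observe())
for c in ("top","side"):
    p,d=arm.camera(c); cv2.imwrite(f"pics/{c}0.png",p); np.save(f"pics/{c}0.npy",d)
    i=arm.camera_info(c); print(c,i); K=np.array(i["K"]);T=np.array(i["world_from_camera"])
    for n in ["board","disc","trowel","trowel_grip","trowel_nose","mat","release","button_top","camera"]:
        for r in arm.place_of(c,n)[:3]:
            u,v=r["at"]; z=d[min(479,max(0,int(round(v)))),min(639,max(0,int(round(u))))]
            P=T@np.r_[np.linalg.inv(K)@[u,v,1]*z,1]
            print(n,np.round(r["at"],1),round(r["confidence"],2),np.round(P[:3],3))
E
```

```text
{'time': 0.0, 'qpos': array([ 1.04251426e+00,  4.94182128e-01,  1.34614167e+00, -7.35145654e-06,
        1.30250080e+00, -9.55286317e-02]), 'qvel': array([-0.00210956, -0.00019268, -0.0008922 ,  0.00107904,  0.00096892,
        0.00085354]), 'joint_torque': array([ 1.45836177e-03, -8.78804827e+01, -3.81864703e+01,  7.10022566e-02,
        5.32462075e-02, -1.11669365e-04]), 'tool_pos': array([0.26192694, 0.56704069, 0.21333535]), 'ee_rot': array([ 2.14691253e-01,  9.76681773e-01, -5.87337226e-04, -1.85651665e-04]), 'ft_force': array([-0.82364544, -0.15064149, -0.63559367]), 'moment': array([ 0.03257205, -0.01036507, -0.00716546]), 'gripper_width': 0.09132977131825219}
top {'K': array([[505.35273716,   0.        , 312.82784347],
       [  0.        , 505.35273716, 249.46604888],
       [  0.        ,   0.        ,   1.        ]]), 'world_from_camera': array([[ 1.20252370e-03, -9.98022143e-01,  6.28518608e-02,
         4.63349938e-01],
       [-9.99998495e-01, -1.27875064e-03, -1.17259162e-03,
        -3.01912544e-03],
       [ 1.25064425e-03, -6.28503562e-02, -9.98022178e-01,
         
[... 1310 characters left out ...]
  1.        ]])}
board [322.4 265.8] 0.66 [ 0.548 -0.019  0.019]
disc [324.8 279. ] 0.92 [ 0.55  -0.077  0.019]
disc [321. 278.] 0.33 [ 0.54  -0.069  0.016]
trowel [315.8 371.1] 0.77 [ 0.506 -0.372  0.006]
trowel_grip [303.  349.9] 0.69 [ 0.48  -0.369  0.068]
trowel_nose [360.4 374.3] 0.8 [ 0.6   -0.383  0.001]
mat [366.7 209. ] 0.68 [0.676 0.07  0.14 ]
release [228.8 201.7] 0.98 [0.267 0.346 0.025]
release [242.1 290.6] 0.92 [ 0.338 -0.118  0.025]
release [286.9 205. ] 0.73 [0.458 0.317 0.022]
button_top [246.1 273.3] 0.75 [ 0.349 -0.088  0.057]
button_top [286.6 187.5] 0.63 [0.459 0.366 0.061]
button_top [227.1 185.2] 0.5 [ 0.245  0.519 -0.002]
camera [366.  208.9] 0.78 [0.673 0.065 0.144]
```

View pics/top0.png

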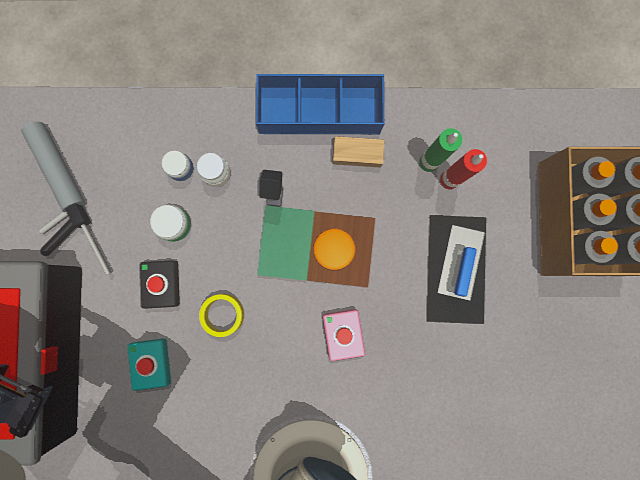

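View pics/side0.png

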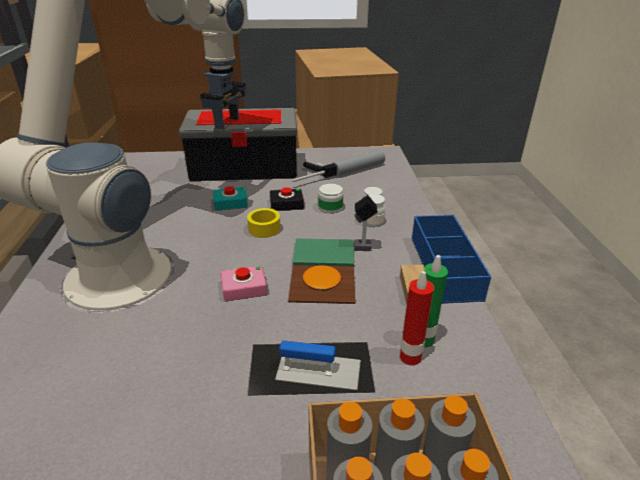

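The top view shows the black release at (157,284), the board with its green half at left and brown half at right, the disc at (334,250), and the trowel at (462,265) on its mat with the nose upward (+x). The pink and teal boxes are look-alikes. Next I measure by colour and depth.

```bash
cat > h.py <<'E'
import cv2,numpy as np
def cloud(d,info):
    K=np.array(info["K"]);T=np.array(info["world_from_camera"])
    v,u=np.mgrid[:d.shape[0],:d.shape[1]]
    P=np.stack([(u-K[0,2])/K[0,0]*d,(v-K[1,2])/K[1,1]*d,d],-1)
    return P@T[:3,:3].T+T[:3,3]
def rect(P,m,zr=None,name=""):
    if zr: m=m&(P[...,2]>zr[0])&(P[...,2]<zr[1])
    n,l,s,c=cv2.connectedComponentsWithStats(m.astype(np.uint8))
    if n<2: print(name,"none");return
    k=1+np.argmax(s[1:,4]); q=P[l==k]
    (c,wh,a)=cv2.minAreaRect((q[:,:2]*1000).astype(np.float32))
    print(name,"n",len(q),"c",np.round(c,1),"wh",np.round(wh,1),"a",round(a,2),"z",np.round(np.percentile(q[:,2],[5,50,95])*1000,1),"mean",np.round(q[:,:2].mean(0)*1000,1))
    return c,wh,a
E
python3 - <<'E'
from cell import arm
import cv2,numpy as np
from h import *
p=cv2.imread("pics/top0.png");d=np.load("pics/top0.npy");P=cloud(d,arm.camera_info("top"))
h,s,v=cv2.split(cv2.cvtColor(p,cv2.COLOR_BGR2HSV))
def win(a,b,c,e):
    w=np.zeros(d.shape,bool);w[b:e,a:c]=1;return w
B=win(245,200,390,295);M=win(415,205,500,330)
rect(P,B&(h>55)&(h<90)&(s>80),(0.0,.035),"green")
rect(P,B&((h<20)|(h>170))&(s>80),(-.01,.035),"brown+disc")
rect(P,B&(h>10)&(h<22)&(s>180)&(v>180),None,"disc")
rect(P,M&(h>100)&(h<125)&(s>120),(.04,.09),"handle")
rect(P,M&(v>170)&(s<60),None,"blade")
rect(P,M&(v<75)|(M&(v>170))|(M&(h>100)&(s>120)),None,"mat")
w=win(135,255,185,315)
rect(P,w&((h<8)|(h>172))&(s>150)&(v>120),None,"button")
rect(P,w&(P[...,2]>.025),None,"box")
print(p[[215,260,222,278,300,250]],'') if 0 else None
for n in ["trowel","disc"]:
  for r in arm.silhouettes("top",n)[:1]: print(n,r["rect"],r["confidence"]); rect(P,r["mask"],None,n)
E
```

```text
green n 3403 c [557.3  61.9] wh [118.7 169.3] a 83.74 z [11.2 15.1 18.9] mean [557.   61.6]
brown+disc n 3837 c [543.2 -73. ] wh [149.4 171.2] a 83.65 z [ 1.5  6.1 18.3] mean [543.7 -73.6]
disc n 1315 c [535.  -41.5] wh [ 97.8 129.9] a 24.79 z [11.7 16.6 20.9] mean [541.2 -55.3]
handle n 574 c [ 487.4 -358. ] wh [ 27.8 113.8] a 76.65 z [60.1 67.2 71.2] mean [ 487.1 -356.2]
blade n 1144 c [ 528.2 -212.5] wh [401.5 176.4] a 83.47 z [0.1 3.9 8. ] mean [ 527.6 -363.4]
mat n 5411 c [ 499.7 -214.1] wh [418.8 265.7] a 87.68 z [-1.7  2.8 67.6] mean [ 492.3 -349.5]
button n 196 c [456.9 361.5] wh [34.8 34.4] a 56.23 z [52.8 56.8 60.4] mean [456.7 360.7]
box n 1704 c [465.6 202.6] wh [110.  410.3] a 3.23 z [33.6 39.2 57.6] mean [456.5 358.6]
trowel [437.7, 226.9, 46.7, 75.0] 0.85
trowel n 2312 c [ 527.4 -212.4] wh [401.5 175. ] a 83.47 z [ 0.4  5.4 69.3] mean [ 509.3 -356.5]
disc [313.8, 228.0, 38.5, 42.7] 0.79
disc n 1296 c [525.8 -54.7] wh [ 97.6 129.4] a 87.37 z [11.9 16.6 21. ] mean [541.9 -54. ]
```

```bash
cat > plan.py <<'E'
import numpy as np, sys, json
from scipy.spatial.transform import Rotation as R
def plan(goal,yawdeg_toolY,n,start=None):
    """rows for straight move to goal(mm world), final world heading of tool y (deg)."""
    from cell import arm
    s=arm.observe(); p=np.array(s["tool_pos"])*1000
    M=R.from_quat(s["ee_rot"]).as_matrix(); a=np.degrees(np.arctan2(M[1,1],M[0,1]))
    dy=(yawdeg_toolY-a+180)%360-180
    if start is not None and dy*start<0: dy+=360*np.sign(start)
    D=np.array(goal)-p
    print("at",np.round(p,1),"toolY",round(a,2),"turn",round(dy,2),"F",np.round(s["ft_force"],1),"t",round(s["time"],2))
    rows=[]
    for i in range(n):
        t=np.radians(a+dy*i/n); y=np.array([np.cos(t),np.sin(t)]); x=np.array([-y[1],y[0]])*1.0
        x=np.array([-np.sin(t),np.cos(t)]) # tool x for z down: x = y × z
        d=D/n
        rows.append([round(d[:2]@x,1),round(d[:2]@y,1),round(-d[2],1),round(-dy/n,2)])
    for i in range(0,n,12): print(json.dumps(rows[i:i+12]))
if __name__=="__main__":
    g=list(map(float,sys.argv[1:6])); plan(g[:3],g[3],int(g[4]),float(sys.argv[6]) if len(sys.argv)>6 else None)
E
python3 plan.py 487 -357 200 -103.35 22 -1
```

```text
at [262.1 567.4 213.9] toolY 65.2 turn -168.55 F [0.4 0.1 0.9] t 1.1
[[-26.9, -33.9, 0.6, 7.66], [-31.2, -30.0, 0.6, 7.66], [-34.9, -25.5, 0.6, 7.66], [-38.0, -20.7, 0.6, 7.66], [-40.4, -15.4, 0.6, 7.66], [-42.1, -9.9, 0.6, 7.66], [-43.0, -4.2, 0.6, 7.66], [-43.2, 1.6, 0.6, 7.66], [-42.6, 7.3, 0.6, 7.66], [-41.3, 12.9, 0.6, 7.66], [-39.2, 18.3, 0.6, 7.66], [-36.4, 23.4, 0.6, 7.66]]
[[-32.9, 28.0, 0.6, 7.66], [-28.9, 32.2, 0.6, 7.66], [-24.3, 35.7, 0.6, 7.66], [-19.4, 38.7, 0.6, 7.66], [-14.0, 40.9, 0.6, 7.66], [-8.5, 42.4, 0.6, 7.66], [-2.7, 43.2, 0.6, 7.66], [3.0, 43.1, 0.6, 7.66], [8.8, 42.3, 0.6, 7.66], [14.3, 40.8, 0.6, 7.66]]
```

>>> {"name": "servo_tool", "arguments": {"commands": [[-27,-34,1,7.66],[-31,-30,1,7.66],[-35,-25.5,1,7.66],[-38,-21,1,7.66],[-40,-15,1,7.66],[-42,-10,1,7.66],[-43,-4,1,7.66],[-43,2,1,7.66],[-42.6,7,1,7.66],[-41,13,1,7.66],[-39,18,1,7.66],[-36,23,1,7.66]], "hand": 1}}

```text
time: 2.3
tool_pos: [0.3845, 0.0631, 0.2021]
ee_rot: [0.853, 0.522, 0.0, 0.0]
ft_force: [0.6, 1.3, -0.4]
gripper_width: 0.0912
```

>>> {"name": "servo_tool", "arguments": {"commands": [[-33,28,0,7.66],[-29,32,0,7.66],[-24,36,0,7.66],[-19,39,0,7.66],[-14,41,0,7.66],[-8.5,42,0,7.66],[-3,43,0,7.66],[3,43,0,7.66],[9,42,0,7.66],[14,41,0,7.66],[0,0,0,0]]}}

```text
time: 3.4
tool_pos: [0.4876, -0.3596, 0.2017]
ee_rot: [0.993, -0.12, 0.001, 0.001]
ft_force: [0.6, -0.3, 0.1]
gripper_width: 0.0912
```

```bash
python3 plan.py 487 -357 120 -103.35 3
python3 - <<'E'
from cell import arm
import cv2,numpy as np
from h import *
i=arm.camera_info("wrist");p,d=arm.camera("wrist"); cv2.imwrite("pics/w1.png",p);P=cloud(d,i)
h,s,v=cv2.split(cv2.cvtColor(p,cv2.COLOR_BGR2HSV))
ok=(d>0.02)
rect(P,ok&(h>100)&(h<125)&(s>120),(.06,.08),"handle")
rect(P,ok&(v>150)&(s<60),(-.01,.02),"blade")
E
```

```text
at [ 487.6 -359.6  201.7] toolY -103.77 turn 0.42 F [ 0.6 -0.3  0.1] t 3.4
[[-0.4, -0.8, 27.2, -0.14], [-0.4, -0.8, 27.2, -0.14], [-0.4, -0.8, 27.2, -0.14]]
handle n 3211 c [ 491.3 -359.8] wh [ 25.5 113.9] a 77.09 z [65.  67.5 68.8] mean [ 494.5 -360.5]
blade n 90519 c [ 514.7 -392.3] wh [730.3 353.9] a 76.26 z [-2.5 -1.2  0.2] mean [ 557.6 -397.2]
```

```bash
python3 plan.py 490 -359.5 36 -103 6
```

```text
at [ 486.9 -357.   201.5] toolY -103.49 turn 0.49 F [-0.4  1.  -0.6] t 3.45
[[0.6, 0.3, 27.6, -0.08], [0.6, 0.3, 27.6, -0.08], [0.6, 0.3, 27.6, -0.08], [0.6, 0.3, 27.6, -0.08], [0.6, 0.3, 27.6, -0.08], [0.6, 0.3, 27.6, -0.08]]
```

View pics/w1.png

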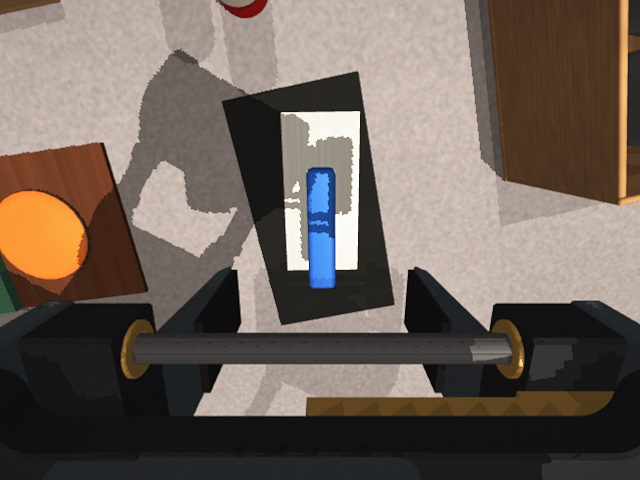

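The wrist view shows the handle at (320,228), upright between the fingers, with the nose pointing up. It agrees with the top view to about 3 mm, so I grasp.

>>> {"name": "servo_tool", "arguments": {"commands": [[1,0.5,40,-0.5],[1,0.5,40,0],[1,0.5,40,0],[0.6,0.3,30,0],[0,0,15.5,0],[0,0,0,0]]}}

```text
time: 4.05
tool_pos: [0.4886, -0.3553, 0.0345]
ee_rot: [0.994, -0.111, -0.002, -0.001]
ft_force: [-0.2, 0.7, 0.6]
gripper_width: 0.0912
```

>>> {"name": "servo_tool", "arguments": {"commands": [[0,0,0,0],[0,0,0,0],[0,0,0,0],[0,0,0,0],[0,0,0,0],[0,0,0,0],[0,0,0,0],[0,0,0,0]], "hand": 0, "squeeze": 60}}

```text
time: 4.85
tool_pos: [0.4898, -0.3572, 0.0364]
ee_rot: [0.994, -0.112, -0.0, 0.0]
ft_force: [-1.7, -1.9, 1.2]
gripper_width: 0.03
```

```bash
python3 -c "
from cell import arm
s=arm.observe();print(s['time'],s['tool_pos'],s['ft_force'],s['moment'],s['gripper_width'])"
```

```text
4.85 [ 0.4898008  -0.35724965  0.03641247] [-1.65142569 -1.90059922  1.18637874] [-0.66298715  0.33207304 -0.03101366] 0.02998737190588832
```

>>> {"name": "servo_tool", "arguments": {"commands": [[0,0,0,0],[0,0,0,0],[0,0,0,0],[0,0,-10,0],[0,0,-30,0],[0,0,-40,0],[0,0,0,0],[0,0,0,0],[0,0,0,0]]}}

```text
time: 5.75
tool_pos: [0.4893, -0.3567, 0.1157]
ee_rot: [0.994, -0.112, -0.001, -0.0]
ft_force: [-0.3, 0.4, -2.1]
gripper_width: 0.0258
```

```bash
cat > look.py <<'E'
from cell import arm
import cv2,numpy as np,sys
from h import *
from scipy.spatial.transform import Rotation as R
s=arm.observe();i=arm.camera_info("wrist");p,d=arm.camera("wrist");cv2.imwrite(f"pics/{sys.argv[1]}.png",p);P=cloud(d,i)
M=R.from_quat(s["ee_rot"]).as_matrix();t=np.array(s["tool_pos"])
print("t",s["time"],np.round(t*1000,1),np.round(s["ft_force"],1),s["gripper_width"])
Q=((P-t)@M)*1000  # tool frame mm
h,S,v=cv2.split(cv2.cvtColor(p,cv2.COLOR_BGR2HSV))
m=(d>.02)&(S<70)&(v>75)&(Q[...,2]>15)&(Q[...,2]<48)&(abs(Q[...,1])<60)&(Q[...,0]<130)
n,l,st,c=cv2.connectedComponentsWithStats(m.astype(np.uint8));k=1+np.argmax(st[1:,4]);q=Q[l==k]
print("blade tool-frame: n",len(q),"x",np.percentile(q[:,0],[1,99]),"y",np.percentile(q[:,1],[1,99]),"z",np.percentile(q[:,2],[5,50,95]))
c=np.linalg.lstsq(np.c_[q[:,:2],np.ones(len(q))],q[:,2],rcond=None)[0];print("plane dz/dx,dz/dy,z0",c,"nose top z",c[2]+109*c[0])
print(cv2.minAreaRect(q[:,:2].astype(np.float32)))
E
python3 look.py w2
```

```text
t 5.75 [ 489.3 -356.7  115.7] [-0.3  0.4 -2.1] 0.025808241609608287
blade tool-frame: n 20924 x [ -6.59366671 109.50568451] y [-39.1489306   39.63619038] z [31.41821308 32.54966212 33.61754259]
plane dz/dx,dz/dy,z0 [-7.39823858e-04  2.79512070e-04  3.25761669e+01] nose top z 32.4955261314325
((46.204097747802734, 0.271331787109375), (128.06129455566406, 80.37178802490234), 0.029523082077503204)
```

```bash
python3 plan.py 521 -244.4 100 -6.2 12
```

```text
at [ 489.2 -356.6  115.4] toolY -102.82 turn 96.62 F [-0.1 -0.8 -3.3] t 5.8
[[0.5, -9.7, 1.3, -8.05], [1.9, -9.5, 1.3, -8.05], [3.2, -9.2, 1.3, -8.05], [4.4, -8.6, 1.3, -8.05], [5.6, -7.9, 1.3, -8.05], [6.7, -7.1, 1.3, -8.05], [7.6, -6.1, 1.3, -8.05], [8.4, -5.0, 1.3, -8.05], [9.0, -3.7, 1.3, -8.05], [9.4, -2.4, 1.3, -8.05], [9.7, -1.1, 1.3, -8.05], [9.7, 0.3, 1.3, -8.05]]
```

>>> {"name": "servo_tool", "arguments": {"commands": [[0.5,-9.7,1,-8.05],[2,-9.5,1,-8.05],[3,-9,1,-8.05],[4.4,-8.6,1,-8.05],[5.6,-8,1,-8.05],[6.7,-7,1,-8.05],[7.6,-6,2,-8.05],[8.4,-5,2,-8.05],[9,-3.7,2,-8.05],[9.4,-2.4,2,-8.05],[9.7,-1,2,-8.05],[9.7,0,0,-8.05]]}}

```text
time: 7.0
tool_pos: [0.521, -0.2445, 0.099]
ee_rot: [0.742, 0.67, -0.0, -0.001]
ft_force: [0.3, 0.7, -3.1]
gripper_width: 0.0258
```

>>> {"name": "servo_tool", "arguments": {"commands": [[0,0,0,0],[0,0,0,0]]}}

```text
time: 7.2
tool_pos: [0.5213, -0.2452, 0.0998]
ee_rot: [0.746, 0.666, -0.0, -0.001]
ft_force: [-0.1, -0.4, -1.8]
gripper_width: 0.0261
```

```bash
python3 look.py w3; python3 plan.py 521 -244.4 50 -6.2 4
python3 - <<'E'
from cell import arm
import cv2,numpy as np
from h import *
p=cv2.imread("pics/w3.png")
i=arm.camera_info("wrist");p,d=arm.camera("wrist");P=cloud(d,i)
h,s,v=cv2.split(cv2.cvtColor(p,cv2.COLOR_BGR2HSV))
ok=(d>.02)&(P[...,2]<.04)
rect(P,ok&(h>8)&(h<22)&(s>180)&(v>150),(.014,.024),"disc")
rect(P,ok&(h>55)&(h<90)&(s>80),(0.01,.025),"green")
rect(P,ok&(h<20)&(s>80)&(v<150),(0,.012),"brown")
E
```

```text
t 7.2 [ 521.3 -245.2   99.8] [-0.1 -0.4 -1.8] 0.02609005866250047
blade tool-frame: n 20933 x [ -8.58328989 107.54746556] y [-37.54461533  41.26231   ] z [31.41416401 32.51834402 33.59299087]
plane dz/dx,dz/dy,z0 [ 5.10743613e-06 -1.03868179e-03  3.25041114e+01] nose top z 32.50466810169965
((44.15851593017578, 1.7112159729003906), (128.33201599121094, 80.59053802490234), 0.1467600017786026)
at [ 521.3 -245.5  100. ] toolY -6.45 turn 0.25 F [ 0.3  1.1 -2.1] t 7.25
[[0.3, -0.1, 12.5, -0.06], [0.3, -0.1, 12.5, -0.06], [0.3, -0.1, 12.5, -0.06], [0.3, -0.1, 12.5, -0.06]]
disc n 3579 c [540.8 -91.1] wh [25.1 80.6] a 83.45 z [14.5 16.6 18. ] mean [541.4 -88.5]
green n 937 c [ 748.1 -284.8] wh [46.9 20.4] a 68.46 z [10.7 17.7 24.3] mean [ 744.7 -280.9]
brown n 19594 c [ 540.9 -111.4] wh [ 73.2 171.8] a 83.47 z [3.6 4.9 6.1] mean [ 542.7 -110.1]
```

View pics/w3.png

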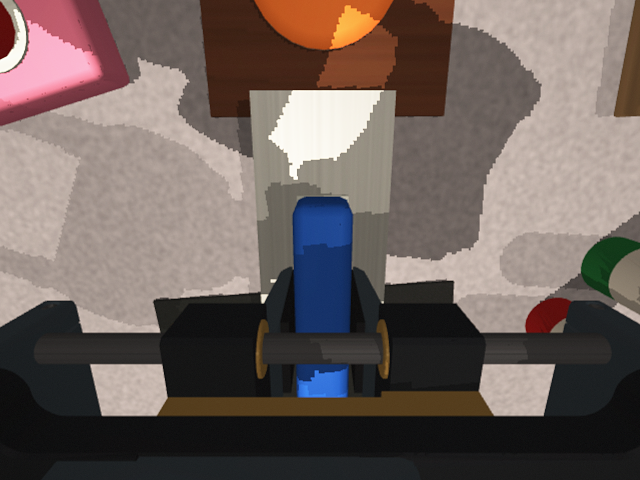

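The blade is centred on the disc (both about column 323) and parallel to the board edge. I lower it toward the brown half.

>>> {"name": "servo_tool", "arguments": {"commands": [[0,0,20,-0.3],[0,0,25,0],[0,0,12,0],[0,0,0,0],[0,0,0,0]]}}

```text
time: 7.8
tool_pos: [0.5217, -0.2456, 0.0438]
ee_rot: [0.743, 0.669, 0.0, 0.0]
ft_force: [-0.1, 0.3, -2.4]
gripper_width: 0.0256
```

>>> {"name": "servo_tool", "arguments": {"commands": [[0,0,1,0],[0,0,1,0],[0,0,0,0]]}}

```text
time: 8.1
tool_pos: [0.5218, -0.2454, 0.0419]
ee_rot: [0.743, 0.67, 0.0, 0.0]
ft_force: [-0.3, 0.8, -2.0]
gripper_width: 0.0259
```

>>> {"name": "servo_tool", "arguments": {"commands": [[0,0,1,0],[0,0,0,0],[0,0,0,0]]}}

```text
time: 8.4
tool_pos: [0.5216, -0.2453, 0.0405]
ee_rot: [0.743, 0.67, 0.0, -0.0]
ft_force: [-0.1, -0.6, -1.8]
gripper_width: 0.0258
```

>>> {"name": "servo_tool", "arguments": {"commands": [[0,0,0.7,0],[0,0,0,0],[0,0,0,0]]}}

```text
time: 8.7
tool_pos: [0.5216, -0.2453, 0.0397]
ee_rot: [0.743, 0.67, -0.0, -0.0]
ft_force: [-0.2, -0.6, -1.6]
gripper_width: 0.0253
```

>>> {"name": "servo_tool", "arguments": {"commands": [[0,0,0.5,0],[0,0,0,0],[0,0,0,0]]}}

```text
time: 9.0
tool_pos: [0.5216, -0.2454, 0.0393]
ee_rot: [0.743, 0.67, 0.0, 0.0]
ft_force: [-0.1, -0.6, -0.2]
gripper_width: 0.026
```

>>> {"name": "servo_tool", "arguments": {"commands": [[8,0,0,0],[8,0,0,0],[8,0,0,0],[6,0,0,0],[4,0,0,0],[4,0,0,0],[3,0,0,0],[0,0,0,0]]}}

```text
time: 9.8
tool_pos: [0.526, -0.2042, 0.0393]
ee_rot: [0.743, 0.67, 0.0, 0.0]
ft_force: [2.1, 0.8, 3.5]
gripper_width: 0.0256
```

>>> {"name": "servo_tool", "arguments": {"commands": [[3,0,0,0],[2,0,0,0],[0,0,0,0]]}}

```text
time: 10.1
tool_pos: [0.5265, -0.1997, 0.0394]
ee_rot: [0.743, 0.67, 0.0, 0.0]
ft_force: [0.7, -2.8, 4.6]
gripper_width: 0.0258
```

```bash
python3 look.py w4
python3 - <<'E'
from cell import arm
import cv2,numpy as np
from h import *
p,d=arm.camera("top");P=cloud(d,arm.camera_info("top"))
h,s,v=cv2.split(cv2.cvtColor(p,cv2.COLOR_BGR2HSV))
rect(P,(h>8)&(h<22)&(s>180)&(v>120)&(abs(P[...,1])<.2)&(abs(P[...,0]-.55)<.15),(.005,.03),"disc")
cv2.imwrite("pics/t4.png",cv2.resize(p[180:320,240:440],(800,560)))
E
```

```text
t 10.1 [ 526.5 -199.7   39.4] [ 0.7 -2.8  4.6] 0.025815375965908605
blade tool-frame: n 26748 x [-20.2237419  106.43054074] y [-58.46023597  58.41056528] z [31.41934878 32.69847462 40.97658158]
plane dz/dx,dz/dy,z0 [-5.68364241e-02 -6.68346828e-03  3.72789953e+01] nose top z 31.0838250725323
((42.07811737060547, -0.01132965087890625), (119.98172760009766, 132.35816955566406), 89.98654174804688)
disc n 1306 c [544.  -47.4] wh [97.3 94.8] a 0.22 z [11.5 16.3 20.8] mean [543.1 -47.3]
```

View pics/w4.png

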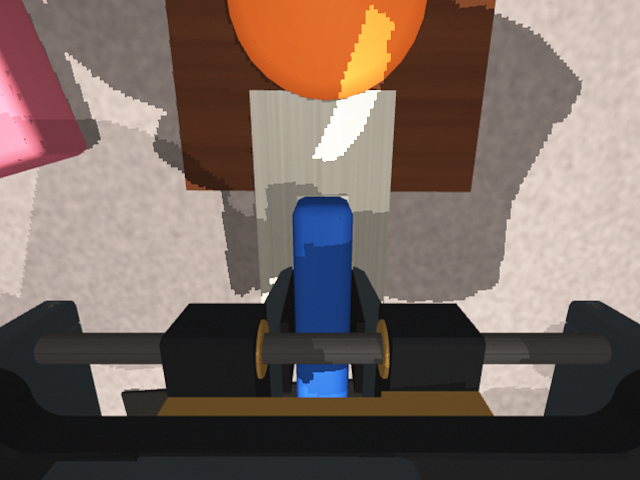

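The disc edge at (327,98) overlaps the nose, and the disc now sits against the step (centre at board x ≈ -50). I push in a bit further.

>>> {"name": "servo_tool", "arguments": {"commands": [[3,0,0,0],[2,0,0,0],[0,0,0,0]]}}

```text
time: 10.5
tool_pos: [0.527, -0.1948, 0.0394]
ee_rot: [0.743, 0.67, 0.0, 0.0]
ft_force: [0.4, -4.0, 5.5]
gripper_width: 0.0254
```

>>> {"name": "servo_tool", "arguments": {"commands": [[3,0,0,0],[3,0,0,0],[0,0,0,0]]}}

```text
time: 10.8
tool_pos: [0.5277, -0.1887, 0.0394]
ee_rot: [0.743, 0.67, 0.0, 0.0]
ft_force: [1.8, -3.6, 4.9]
gripper_width: 0.0257
```

>>> {"name": "servo_tool", "arguments": {"commands": [[1,0,-7,0],[1.2,0,-7,0],[2,0,-7,0],[2.6,0,-6.4,0],[3.2,0,-6.2,0],[3.6,0,-6,0],[4.2,0,-5.4,0],[4.5,0,-5.2,0],[5,0,-4.6,0],[5.3,0,-4.3,0],[0,0,0,0]]}}

```text
time: 11.9
tool_pos: [0.5311, -0.1555, 0.0988]
ee_rot: [0.742, 0.67, 0.0, 0.0]
ft_force: [-0.3, -1.5, -3.8]
gripper_width: 0.0259
```

Run:
```python
from cell import arm
import cv2,numpy as np
p,d=arm.camera("side");q,_=arm.camera("wrist")
cv2.imwrite("pics/s5.png",np.hstack([cv2.resize(p[180:330,220:420],(440,330)),cv2.resize(q,(360,270),interpolation=cv2.INTER_AREA)[np.r_[0:270,[269]*60]]]))
```

```text
(no output)
```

View pics/s5.png

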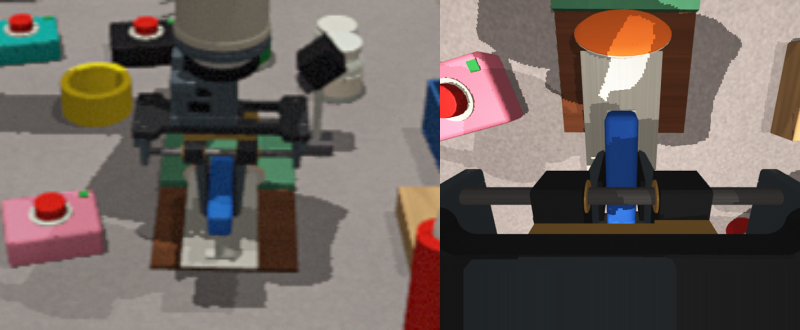

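The wrist view shows the disc (orange ellipse at about (622,33)) tilted roughly 50° against the step and held by the nose. I continue the arc.

>>> {"name": "servo_tool", "arguments": {"commands": [[5.6,0,-3.6,0],[5.9,0,-3.2,0],[6.1,0,-2.5,0],[6.2,0,-2.2,0],[6.3,0,-1.4,0],[6.4,0,-1,0],[6.4,0,0,0],[6.4,0,0,0],[0,0,0,0]]}}

```text
time: 12.9
tool_pos: [0.5359, -0.1063, 0.1121]
ee_rot: [0.742, 0.67, -0.0, -0.0]
ft_force: [0.6, -0.4, -1.5]
gripper_width: 0.0263
```

```bash
python3 look.py w6
python3 - <<'E'
from cell import arm
import cv2,numpy as np
p,d=arm.camera("top");q=cv2.imread("pics/w6.png")
cv2.imwrite("pics/s6.png",np.hstack([cv2.resize(p[180:310,250:400],(440,380)),cv2.resize(q,(360,270),interpolation=cv2.INTER_AREA)[np.r_[0:270,[269]*110]]]))
E
```

```text
t 12.9 [ 535.9 -106.3  112.1] [ 0.6 -0.4 -1.5] 0.026293840648077837
blade tool-frame: n 20908 x [ -8.6145654  107.54864973] y [-37.52715885  41.16686512] z [31.37661021 32.50301059 33.57742875]
plane dz/dx,dz/dy,z0 [-7.55047003e-05 -1.06726835e-03  3.24945253e+01] nose top z 32.48629532174871
((44.22044372558594, 1.866485595703125), (80.3766860961914, 128.03468322753906), 89.99596405029297)
```

View pics/s6.png

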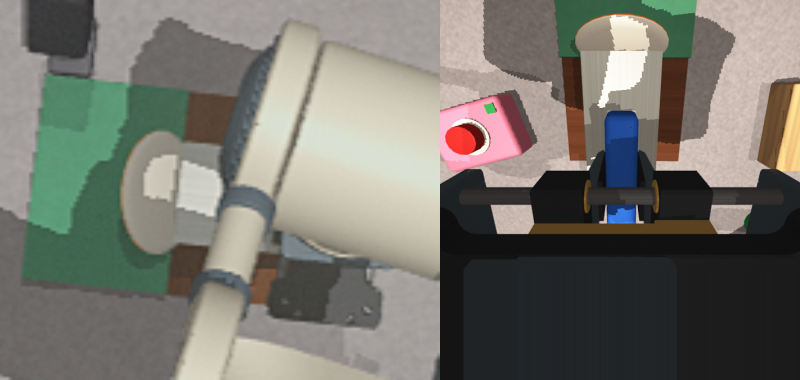

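The white face now shows in both views, so the disc is past vertical and toppling onto the green half. I push on a little more.

>>> {"name": "servo_tool", "arguments": {"commands": [[6,0,0,0],[6,0,0,0],[6,0,2,0],[6,0,3,0],[0,0,0,0],[0,0,0,0]]}}

```text
time: 13.6
tool_pos: [0.5383, -0.0831, 0.1071]
ee_rot: [0.742, 0.67, -0.0, -0.0]
ft_force: [0.4, -0.3, -1.8]
gripper_width: 0.0258
```

```bash
cat > disc.py <<'E'
from cell import arm
import cv2,numpy as np
from h import *
p,d=arm.camera("top");q,_=arm.camera("wrist")
P=cloud(d,arm.camera_info("top"))
h,s,v=cv2.split(cv2.cvtColor(p,cv2.COLOR_BGR2HSV))
D=np.array([.108,.994]);rel=P[...,:2]-[.551,.002];bx=rel@D;by=rel@[-.994,.108]
m=(bx>-.06)&(bx<.14)&(abs(by)<.085)&(s<60)&(v>60)&(P[...,2]>.005)&(P[...,2]<.12)
rect(np.stack([bx,by,P[...,2]],-1),m,None,"white (board frame)")
o=(h>8)&(h<22)&(s>150)&(bx>-.06)&(bx<.14)&(abs(by)<.085);print("orange px",o.sum())
import sys
cv2.imwrite(f"pics/{sys.argv[1]}.png",np.hstack([cv2.resize(p[180:310,250:400],(440,380)),cv2.resize(q,(360,270),interpolation=cv2.INTER_AREA)[np.r_[0:270,[269]*110]]]))
E
python3 disc.py s7
```

```text
white (board frame) n 1047 c [37.2  5.2] wh [74.9 99.9] a 5.98 z [21.3 27.5 76.7] mean [35.2  6.6]
orange px 0
```

View pics/s7.png

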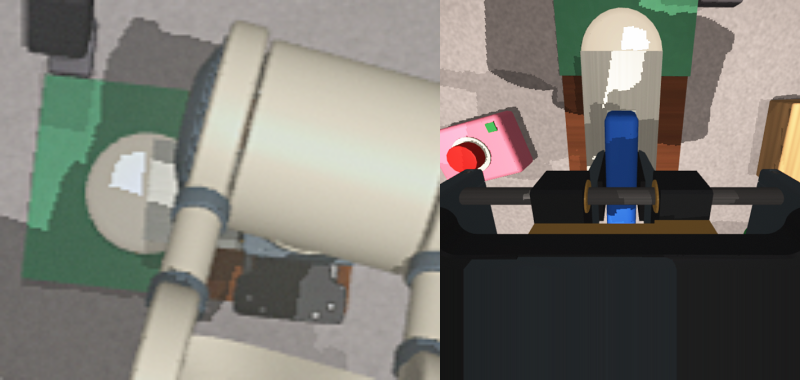

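The disc lies on the green half with its white face up. I retreat along the approach line and check it from above.

>>> {"name": "servo_tool", "arguments": {"commands": [[-20,0,-3,0],[-35,0,0,0],[-40,0,0,0],[-40,0,0,0],[-28,0,0,0],[0,0,0,0],[0,0,0,0]]}}

```text
time: 14.4
tool_pos: [0.5213, -0.2459, 0.1102]
ee_rot: [0.743, 0.669, 0.0, -0.0]
ft_force: [-0.1, 0.1, -2.4]
gripper_width: 0.0257
```

```bash
python3 disc.py s8; python3 plan.py 490 -357.2 70 -102.9 12
```

```text
white (board frame) n 1377 c [25.2  4. ] wh [ 98.9 100. ] a 6.26 z [20.4 26.3 30.5] mean [25.1  5.3]
orange px 11
at [ 521.4 -244.7  110.1] toolY -5.9 turn -97.0 F [ 0.7 -0.4 -2. ] t 14.5
[[-9.6, -1.6, 3.3, 8.08], [-9.7, -0.3, 3.3, 8.08], [-9.7, 1.1, 3.3, 8.08], [-9.4, 2.4, 3.3, 8.08], [-9.0, 3.7, 3.3, 8.08], [-8.4, 5.0, 3.3, 8.08], [-7.6, 6.1, 3.3, 8.08], [-6.7, 7.1, 3.3, 8.08], [-5.6, 8.0, 3.3, 8.08], [-4.4, 8.7, 3.3, 8.08], [-3.1, 9.2, 3.3, 8.08], [-1.8, 9.6, 3.3, 8.08]]
```

The disc overhangs the step by about 25 mm, which is more than "a little". I push its rim about 28 mm further with the blade nose.

>>> {"name": "servo_tool", "arguments": {"commands": [[0,0,15,0],[10,0,20,0],[20,0,15,0],[25,0,4.5,0],[25,0,0,0],[20,0,0,0],[6,0,0,0],[0,0,0,0]]}}

```text
time: 15.3
tool_pos: [0.5326, -0.1387, 0.0559]
ee_rot: [0.742, 0.671, 0.0, -0.0]
ft_force: [-0.6, -0.6, -2.4]
gripper_width: 0.026
```

>>> {"name": "servo_tool", "arguments": {"commands": [[5,0,0,0],[4,0,0,0],[4,0,0,0],[4,0,0,0],[0,0,0,0]]}}

```text
time: 15.8
tool_pos: [0.5343, -0.1228, 0.0557]
ee_rot: [0.743, 0.67, 0.0, -0.0]
ft_force: [-0.3, -0.7, -1.9]
gripper_width: 0.0257
```

```bash
python3 disc.py s9
```

```text
white (board frame) n 1896 c [13.3  3.3] wh [137.7  99.5] a 5.2 z [20.1 25.4 30.1] mean [13.6  5.3]
orange px 1
```

View pics/s9.png

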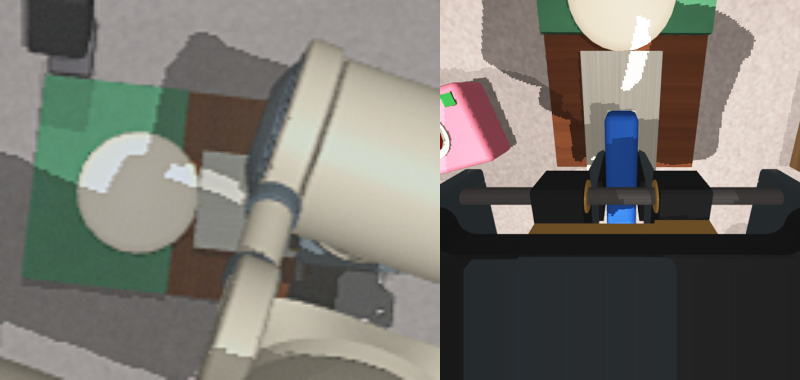

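The nose is now at the disc's rim, at about (195,195) in the left half of the picture. I push on.

>>> {"name": "servo_tool", "arguments": {"commands": [[4,0,0,0],[4,0,0,0],[4,0,0,0],[4,0,0,0],[4,0,0,0],[0,0,0,0]]}}

```text
time: 16.5
tool_pos: [0.5363, -0.1025, 0.0557]
ee_rot: [0.743, 0.67, 0.0, -0.0]
ft_force: [-0.3, 0.4, -3.2]
gripper_width: 0.0259
```

>>> {"name": "servo_tool", "arguments": {"commands": [[-10,0,-3,0],[-30,0,-10,0],[-35,0,-10,0],[-40,0,-15,0],[-28,0,-10,0],[0,0,0,0]]}}

```text
time: 17.1
tool_pos: [0.522, -0.2501, 0.1054]
ee_rot: [0.744, 0.668, 0.0, 0.002]
ft_force: [0.5, 0.0, -2.9]
gripper_width: 0.0257
```

```bash
python3 disc.py s10;  python3 plan.py 490 -357.2 70 -102.9 12
```

```text
white (board frame) n 1394 c [53.   5.3] wh [100.5 100.7] a 33.15 z [19.7 26.3 30.5] mean [52.1  5.7]
orange px 14
at [ 521.2 -246.4  103.9] toolY -6.02 turn -96.88 F [ 1.   0.3 -2.9] t 17.2
[[-9.5, -1.6, 2.8, 8.07], [-9.6, -0.3, 2.8, 8.07], [-9.5, 1.1, 2.8, 8.07], [-9.3, 2.4, 2.8, 8.07], [-8.9, 3.7, 2.8, 8.07], [-8.3, 4.9, 2.8, 8.07], [-7.5, 6.0, 2.8, 8.07], [-6.6, 7.0, 2.8, 8.07], [-5.5, 7.8, 2.8, 8.07], [-4.4, 8.5, 2.8, 8.07], [-3.1, 9.1, 2.8, 8.07], [-1.8, 9.4, 2.8, 8.07]]
```

View pics/s10.png

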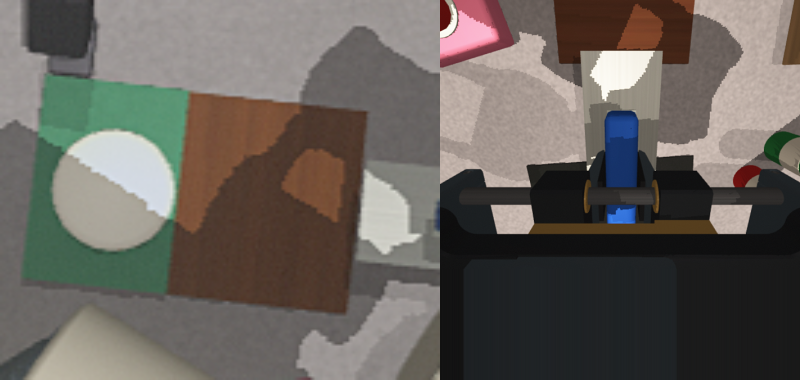

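The disc lies fully on the green half, white up, with its centre at board x ≈ 52 mm. Next I return the trowel to its original pose on the mat.

>>> {"name": "servo_tool", "arguments": {"commands": [[-9.5,-1.6,2,8.07],[-9.6,-0.3,2,8.07],[-9.5,1,2,8.07],[-9.3,2.4,2,8.07],[-9,3.7,3,8.07],[-8.3,5,3,8.07],[-7.5,6,3,8.07],[-6.6,7,3,8.07],[-5.5,8,3,8.07],[-4.4,8.5,3,8.07],[-3,9,3,8.07],[-2,9.4,3,8.07]]}}

```text
time: 18.4
tool_pos: [0.4902, -0.3557, 0.0711]
ee_rot: [0.994, -0.113, -0.0, -0.0]
ft_force: [-0.1, -0.8, -2.4]
gripper_width: 0.0258
```

>>> {"name": "servo_tool", "arguments": {"commands": [[0,0,5,0],[0,0,10,0],[0,0,0,0],[0,0,0,0]]}}

```text
time: 18.8
tool_pos: [0.4903, -0.3557, 0.0563]
ee_rot: [0.994, -0.11, -0.0, -0.0]
ft_force: [-0.2, 0.1, -1.8]
gripper_width: 0.0259
```

```bash
python3 plan.py 490 -357.2 38.5 -102.9 3
```

```text
at [ 490.3 -355.7   56.3] toolY -102.6 turn -0.3 F [-0.2  0.1 -1.8] t 18.8
[[0.0, 0.5, 5.9, 0.1], [0.0, 0.5, 5.9, 0.1], [0.0, 0.5, 5.9, 0.1]]
```

>>> {"name": "servo_tool", "arguments": {"commands": [[0,0.7,8,0],[0,0.7,6,0],[0,0,3.5,0],[0,0,1,0],[0,0,0,0],[0,0,0,0]]}}

```text
time: 19.4
tool_pos: [0.4902, -0.358, 0.0384]
ee_rot: [0.994, -0.111, 0.0, 0.0]
ft_force: [-0.9, -0.2, -2.4]
gripper_width: 0.026
```

>>> {"name": "servo_tool", "arguments": {"commands": [[0,0,1,0],[0,0,0,0],[0,0,0,0]]}}

```text
time: 19.7
tool_pos: [0.4901, -0.3579, 0.0373]
ee_rot: [0.994, -0.111, 0.0, 0.0]
ft_force: [0.1, -0.1, -1.1]
gripper_width: 0.0259
```

>>> {"name": "servo_tool", "arguments": {"commands": [[0,0,0.8,0],[0,0,0,0],[0,0,0,0]]}}

```text
time: 20.0
tool_pos: [0.4901, -0.3579, 0.0364]
ee_rot: [0.994, -0.111, 0.0, 0.0]
ft_force: [-0.2, 0.1, -2.4]
gripper_width: 0.0259
```

>>> {"name": "servo_tool", "arguments": {"commands": [[0,0,0,0],[0,0,0,0],[0,0,0,0],[0,0,0,0],[0,0,0,0],[0,0,0,0],[0,0,0,0]], "hand": 1}}

```text
time: 20.7
tool_pos: [0.4901, -0.3579, 0.0364]
ee_rot: [0.994, -0.111, 0.0, 0.0]
ft_force: [-0.7, -0.0, 0.2]
gripper_width: 0.0788
```

>>> {"name": "servo_tool", "arguments": {"commands": [[0,0,-10,0],[0,0,-30,0],[0,0,-45,0],[0,0,-45,0],[0,0,-30,0],[0,0,0,0]]}}

```text
time: 21.3
tool_pos: [0.4918, -0.3594, 0.2018]
ee_rot: [0.994, -0.111, 0.003, 0.002]
ft_force: [0.3, 0.0, 0.0]
gripper_width: 0.0914
```

```bash
python3 plan.py 456.9 361 150 -10 24
python3 - <<'E'
from cell import arm
import cv2,numpy as np
from h import *
i=arm.camera_info("wrist");p,d=arm.camera("wrist"); cv2.imwrite("pics/w11.png",p);P=cloud(d,i)
h,s,v=cv2.split(cv2.cvtColor(p,cv2.COLOR_BGR2HSV))
rect(P,(d>.02)&(h>100)&(h<125)&(s>120),(.06,.08),"handle")
E
```

```text
at [ 491.8 -359.4  201.8] toolY -102.76 turn 92.76 F [0.3 0.  0. ] t 21.3
[[-8.0, -29.0, 2.2, -3.86], [-6.1, -29.4, 2.2, -3.86], [-4.1, -29.8, 2.2, -3.86], [-2.1, -30.0, 2.2, -3.86], [-0.0, -30.1, 2.2, -3.86], [2.0, -30.0, 2.2, -3.86], [4.0, -29.8, 2.2, -3.86], [6.0, -29.4, 2.2, -3.86], [8.0, -29.0, 2.2, -3.86], [9.9, -28.4, 2.2, -3.86], [11.8, -27.6, 2.2, -3.86], [13.6, -26.8, 2.2, -3.86]]
[[15.4, -25.8, 2.2, -3.86], [17.1, -24.7, 2.2, -3.86], [18.7, -23.5, 2.2, -3.86], [20.3, -22.2, 2.2, -3.86], [21.7, -20.8, 2.2, -3.86], [23.1, -19.2, 2.2, -3.86], [24.3, -17.6, 2.2, -3.86], [25.5, -16.0, 2.2, -3.86], [26.5, -14.2, 2.2, -3.86], [27.4, -12.4, 2.2, -3.86], [28.1, -10.5, 2.2, -3.86], [28.8, -8.6, 2.2, -3.86]]
handle n 3162 c [ 491.9 -358.3] wh [ 25.6 113.9] a 77.68 z [64.9 67.5 68.8] mean [ 495.3 -359.1]
```

The trowel is back on its mat and level. I move to the black release with the fingers closing.

>>> {"name": "servo_tool", "arguments": {"commands": [[-13,-46,0,0],[-13,-46,0,0],[-13,-46,0,0],[-13,-46,0,0],[-13,-46,0,0],[-13,-46,0,0],[-13,-46,0,0],[-13,-46,0,0]], "hand": 0, "squeeze": 20}}

```text
time: 22.15
tool_pos: [0.4688, 0.0258, 0.1958]
ee_rot: [0.994, -0.111, -0.001, 0.0]
ft_force: [0.8, 0.5, -0.0]
gripper_width: 0.0299
```

>>> {"name": "servo_tool", "arguments": {"commands": [[-13,-46,2,0],[-13,-46,5,0],[-13,-46,10,0],[-13,-46,10,0],[-13,-46,10,0],[-13,-46,10,0],[0,0,0,0],[0,0,0,0]]}}

```text
time: 22.95
tool_pos: [0.4537, 0.3109, 0.1483]
ee_rot: [0.994, -0.11, -0.001, 0.001]
ft_force: [-1.6, -0.7, -0.8]
gripper_width: 0.0005
```

```bash
python3 - <<'E'
from cell import arm
import cv2,numpy as np
from h import *
i=arm.camera_info("wrist");p,d=arm.camera("wrist"); cv2.imwrite("pics/w12.png",p);P=cloud(d,i)
h,s,v=cv2.split(cv2.cvtColor(p,cv2.COLOR_BGR2HSV))
rect(P,(d>.02)&((h<8)|(h>172))&(s>150)&(v>90),(.045,.07),"button")
E
python3 plan.py 456.8 361 75 -102.8 4
```

```text
button n 1522 c [459.7 361.8] wh [36.6 36. ] a 5.86 z [55.7 56.8 57.8] mean [460.1 361.6]
at [454.1 309.9 148.7] toolY -102.71 turn -0.09 F [ 1.1 -0.3  0.2] t 23.0
[[-2.1, -12.6, 18.4, 0.02], [-2.2, -12.6, 18.4, 0.02], [-2.2, -12.6, 18.4, 0.02], [-2.2, -12.6, 18.4, 0.02]]
```

View pics/w12.png

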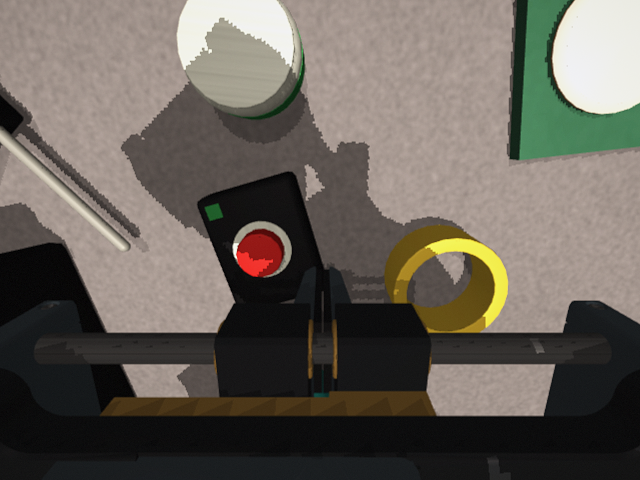

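The wrist view shows the black release, its red button at (260,252), and I measure the button top at (459,361.5,57) mm. I move over it.

>>> {"name": "servo_tool", "arguments": {"commands": [[-3,-20,10,0],[-3,-20,25,0],[-0.5,-11,25,0],[0,0,15,0],[0,0,3,0],[0,0,0,0],[0,0,0,0]]}}

```text
time: 23.7
tool_pos: [0.4603, 0.361, 0.0724]
ee_rot: [0.994, -0.112, 0.0, -0.0]
ft_force: [-0.3, -0.3, 0.1]
gripper_width: 0.0008
```

```bash
python3 plan.py 459 361.5 59 -102.8 2
```

```text
at [460.3 361.   72.4] toolY -102.82 turn 0.02 F [-0.3 -0.3  0.1] t 23.7
[[-0.7, -0.1, 6.7, -0.01], [-0.7, -0.1, 6.7, -0.01]]
```

>>> {"name": "servo_tool", "arguments": {"commands": [[-1,0,8,0],[0,0,5,0],[0,0,2,0],[0,0,2,0],[0,0,0,0],[0,0,0,0]]}}

```text
time: 24.3
tool_pos: [0.4587, 0.3617, 0.0545]
ee_rot: [0.994, -0.111, -0.0, 0.0]
ft_force: [-0.9, -0.8, 0.8]
gripper_width: 0.0005
```

>>> {"name": "servo_tool", "arguments": {"commands": [[0,0,1,0],[0,0,1,0],[0,0,0,0],[0,0,0,0]]}}

```text
time: 24.7
tool_pos: [0.4587, 0.3618, 0.0524]
ee_rot: [0.994, -0.111, -0.0, 0.0]
ft_force: [0.0, -1.7, 1.9]
gripper_width: 0.0007
```

>>> {"name": "servo_tool", "arguments": {"commands": [[0,0,0.4,0],[0,0,0,0],[0,0,0,0]]}}

```text
time: 25.0
tool_pos: [0.4588, 0.3618, 0.0522]
ee_rot: [0.994, -0.111, 0.0, -0.0]
ft_force: [-0.7, -3.2, 5.6]
gripper_width: 0.0005
```

>>> {"name": "servo_tool", "arguments": {"commands": [[0,0,0.3,0],[0,0,0,0],[0,0,0,0]]}}

```text
time: 25.3
tool_pos: [0.4588, 0.3618, 0.052]
ee_rot: [0.994, -0.111, 0.0, -0.0]
ft_force: [-0.8, -1.8, 7.9]
gripper_width: 0.0002
```

>>> {"name": "servo_tool", "arguments": {"commands": [[0,0,-0.2,0],[0,0,0,0],[0,0,0,0],[0,0,0,0],[0,0,0,0],[0,0,0,0],[0,0,0,0],[0,0,0,0]]}}

```text
time: 26.1
tool_pos: [0.4588, 0.3619, 0.0522]
ee_rot: [0.994, -0.111, 0.0, -0.0]
ft_force: [-1.6, -2.5, 7.9]
gripper_width: 0.0007
```

>>> {"name": "servo_tool", "arguments": {"commands": [[0,0,0,0],[0,0,0,0],[0,0,0,0],[0,0,0,0],[0,0,0,0],[0,0,0,0]]}}

```text
time: 26.7
tool_pos: [0.4588, 0.3618, 0.0522]
ee_rot: [0.994, -0.111, 0.0, -0.0]
ft_force: [-1.7, -1.9, 7.3]
gripper_width: 0.0003
```

The halfway stop was held for over 1 s at z ≈ 52.2 mm. Now the full press.

>>> {"name": "servo_tool", "arguments": {"commands": [[0,0,2,0],[0,0,2,0],[0,0,1,0],[0,0,0,0],[0,0,0,0]]}}

```text
time: 27.2
tool_pos: [0.4588, 0.3619, 0.0473]
ee_rot: [0.994, -0.111, 0.0, -0.0]
ft_force: [-2.1, -1.5, 10.7]
gripper_width: 0.0006
```

>>> {"name": "servo_tool", "arguments": {"commands": [[0,0,0.6,0],[0,0,0,0],[0,0,0,0]]}}

```text
time: 27.5
tool_pos: [0.4589, 0.3619, 0.047]
ee_rot: [0.994, -0.111, 0.0, -0.0]
ft_force: [-2.1, -2.5, 14.5]
gripper_width: 0.0003
```

Bottomed out: the force rises steeply to 14.5 N at z ≈ 47 mm. I release, retreat and check.

>>> {"name": "servo_tool", "arguments": {"commands": [[0,0,-6,0],[0,0,-15,0],[0,0,-35,0],[0,0,-40,0],[0,0,-10,0],[0,0,0,0],[0,0,0,0]]}}

```text
time: 28.2
tool_pos: [0.4583, 0.3616, 0.1514]
ee_rot: [0.994, -0.111, -0.0, 0.0]
ft_force: [-0.8, 0.3, -0.4]
gripper_width: 0.001
```

```bash
python3 disc.py s13
python3 - <<'E'
from cell import arm
import cv2
from h import *
s=arm.observe();print(s["time"],s["tool_pos"],s["ft_force"])
p,d=arm.camera("top");cv2.imwrite("pics/t13.png",p)
P=cloud(d,arm.camera_info("top"));h,S,v=cv2.split(cv2.cvtColor(p,cv2.COLOR_BGR2HSV))
w=np.zeros(d.shape,bool);w[205:330,415:500]=1
rect(P,w&(h>100)&(h<125)&(S>120),(.04,.09),"handle")
E
```

```text
white (board frame) n 1387 c [52.2  4.9] wh [100.5 100.8] a 78.72 z [20.4 26.2 30.5] mean [52.2  5.7]
orange px 1
28.3 [0.45801959 0.36136058 0.15079766] [ 0.08207547  0.41067998 -0.66983615]
handle n 573 c [ 488.1 -356.5] wh [ 27.1 113.8] a 76.51 z [60.5 67.1 71. ] mean [ 488. -355.]
```

View pics/t13.png

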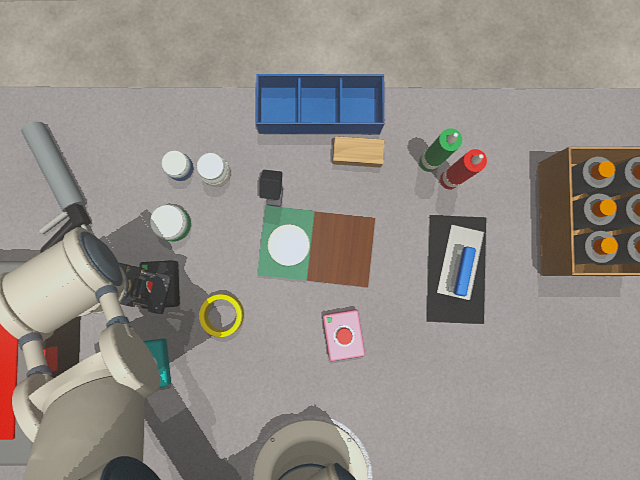

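The top view shows the disc white up on green at (289,245), the trowel on its mat at (460,265), and the bystanders in place. I hand the job in.

```bash
python3 -c "
from cell import arm
print(arm.finish_job())"
```

```text
the job is handed in; nothing more can be done
None
```

The job is done and handed in at about 28 s of the 67 s allowed; `finish_job` gave no verdict.

- **Disc:** I tipped it over the step with the trowel nose, which left it overhanging by about 25 mm. I then pushed it fully onto the green half. The last check put its centre at board x ≈ 52, y ≈ 5 mm, white face up, with practically no orange showing and nothing over the step. The depth noise of several mm is too coarse to prove it is flat, but nothing suggested a tilt.
- **Trowel:** it is flat on its mat and released, within about 2 mm of where it started.
- **Button:** I pressed the black release to its halfway stop and held it there for over 1 s at about 52 mm height. I then pressed it fully, to 47 mm and 14.5 N, and let go.
    - While held at halfway the force read 7.3–7.9 N, close to the 8 N second-stage threshold. The height stayed constant, so the second stage had not started.
- **Bystanders:** in the final top view, those in sight had not moved. The arm hid part of the teal look-alike box.

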